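# Unlatch the large tying case

## Task

Unlatch the larger of the two wooden tying cases: slide its keeper bar all the way clear, leaving the bolt shut meanwhile, and then draw the bolt all the way back, so that the lid is free. Do not touch the smaller case.

Things in the scene. Friction and masses are not known exactly. Their poses are not given: they have to be found in the camera images.
- case: Larger wooden case, 270 (its y) x 190 (x) x 70 mm high, fixed. Origin: centre of underside. On its flat lid, up to 20 mm high: a steel bolt along y at x 0 (nose in a post at the -y end, post 22 mm above the lid) and a steel keeper bar along x at y +14 mm, crossing behind the bolt's tail and blocking it; each has a knob. Spool 28 mm high on the lid at y 80 to 110 mm; bottles behind it (+x).
- keeper_knob (a point): Top centre of the keeper bar's knob: upright brass cylinder, 18 mm across, 16 to 52 mm above the lid. In the case's frame y +14, z 122 mm; shut, x -32 mm (starts 0 to 6 mm open). Slides only to the case's -x (the side nearer the robot), 40 mm in all, to a stop at x -72 mm; takes 2 to 3 N, stays where left. Axes as the case's.
- bolt_knob (a point): Top centre of the bolt's knob: upright brass cylinder, 18 mm across, 15 to 52 mm above the lid. In the case's frame x 0, z 122 mm; shut, y -65 mm (starts 0 to 4 mm open). Slides only to the case's +y, 45 mm in all, to a stop at y -20 mm (only 8 mm while the keeper is shut); takes 2 to 3 N, stays where left. Axes as the case's.
- small_case: Smaller wooden case with the same kind of bolt and keeper, 170 (its y) x 120 (x) x 50 mm high, knobs up to 84 mm above the table; fixed, not to be touched. Origin: centre of underside. A thread spool stands on its lid, a small jar behind it.

How it is judged:
On the way, in this order (a step that is already met when the one before it is completed fails the run):
1. the larger case's keeper bar is slid clear (within 10 mm of its stop) while the bolt is still shut (drawn less than 15 mm) (x of keeper_knob in the frame of case below -0.062 m and y of bolt_knob in the frame of case below -0.05 m), for 0.1 s.
2. the larger case's bolt is drawn back to within 10 mm of its stop (y of bolt_knob in the frame of case above -0.03 m), for 0.1 s.
At the end, for the whole second after the job is handed in: The larger case's keeper bar is open to within 12 mm of its 40 mm stop, and its bolt is drawn back to within 10 mm of its 45 mm stop (x of keeper_knob in the frame of case below -0.06 m and y of bolt_knob in the frame of case above -0.03 m); the robot touches nothing.
It fails at once if the robot touches the smaller case (more than 1 N) (contact force between any of the fingers, the arm and small_case above 1 N).
It also fails if it takes over 38 s, if anything falls off the work surface, if the arm or the gripper's body presses on something with over 40 N, if the wrist force passes 120 N, or if a joint passes its speed limit or range.

## Robot

A 6-joint arm with a two-finger parallel gripper is mounted at the origin on the work surface. World frame = base frame: x ahead of the robot, y to its left, z up, the work surface at z = 0. Lengths are in m, angles in rad, forces in N, time in s.
With the tool pointing down it reaches from about 0.35 to 0.975 m from the base axis. Payload 4.9 kg.
Tool frame: the origin (TCP) lies at the very end of the fingers, on their centre line; the grasp point (between the pads) lies 19 mm behind it (manip.tcp_to_grasp is the distance from the TCP to the grasp point, in m); z points along the fingers, y is the direction in which the jaws open and shut (so a half turn about z gives the same grasp; the last joint's range is limited). The gripper opens to 85 mm and grips with 20 to 120 N. Pads are 22 mm wide; open, the fingers measure 114 mm over their backs; the gripper's body (76 mm by 85 mm) begins 54 mm behind the grasp point. The pads swing forward as they close: fully open they stand 13 mm farther back than shut.
Start: joints at [1.184, 0.053, 1.613, -0, 1.476, -0.119], TCP at [0.165, 0.603, 0.231] pointing down, gripper open.
Joint ranges: [-3.01, 3.01], [-1.01, 2.22], [0.06, 2.58], [-1.02, 4.17], [0.09, 2.62], [-3.14, 3.14]. Speed limits (rad/s): [2.57, 2.57, 3.14, 3.14, 3.14, 3.14].

## Interface

Orientations are given as a unit quaternion [w, x, y, z].
In Python, from plant import sensors, cams, job, finder, manip gives the robot as it stands.
- The arm moves only by the shell command python3 -m pendant 'ROWS'. ROWS is JSON, a list of rows, each an object of numbers: "wx", "wy", "wz": the turn, a rotation vector about the tool's x, y, z in degrees; "dx", "dy", "dz": the shift along the tool's x, y, z in m; "hand": the gripper's target within -1 to 1 (fully open at 1, half-way at 0, shut at -1). A call has 1 to 20 rows; each row is the pose to reach, as a shift and turn from the pose commanded when the call began, along the tool's axes at that moment; what a row does not reach only later rows make up. A row lasts 1/12 s, in which the tool goes at most 41.7 mm and 7.16 degrees, less where a joint would pass 70% of its speed; a pose out of reach is approached as far as the arm can. A call with a gripper value outside its range is refused whole. The fingers move at their own pace and stop on an object; the grip force is fixed at half the most. Time passes only in rows, so rows that repeat a pose let the fingers close. It gives the time, the measured TCP pose, the force and the opening at its end, in the units of the state.
- sensors.state(): the state, without advancing time (a new reading comes with each control period).
- cams.grab_frame(name): name is "scene" or "top"; returns (picture, depth): 384x512x3 uint8, red, green, blue; 384x512 float32, m along the optical axis (not along the pixel's ray), 0 where there is no reading.
- cams.calibration(name): a dict with "fov_y" (degrees; the focal length in pixels is half the picture's height over the tangent of half this angle, whatever the lens; pixels are square), "cx", "cy" (the principal point, pixels), "k1" (the pictures are not rectified: a ray, as slopes to the right and down, at radius r is drawn at 1 + k1 r^2 times it, then the intrinsics apply), "pose" (4x4, takes a point from camera to world coordinates). Camera axes: x right, y down, z forward; pixel columns grow to the right and rows downward; lengths in m; the calibration is good to about 2 mm. A picture is of the moment at which its call begins. calibration takes no time and is no camera call.
- job.job_done(): hands the job in, once; it reports no verdict.
Trained networks look in the newest picture that a camera, given by its name, has taken for a name from the list of things; names that differ only in an ending like _2 or _b are one class to them, and where a whole thing is asked for, a point or a joint stands for the part that bears it (a point fixed in the world has none). Each returns a list of dicts, best first, with "score" (0 to 1); they miss things now and then, are a little off and sometimes report something else, mostly with a low value. They report only what shows in the picture. A call takes as long as a camera call.
- finder.look_for(camera, thing): "position" ([x, y, z] in m, in world coordinates, good to about 4 mm: the middle of the surface that is visible of it).
The state is a dict: "time": time; "joint_pos": joint angles; "joint_vel": joint speeds; "joint_efforts": joint torques, N m; "tool_pos": TCP position; "tool_rot": TCP orientation; "contact_force": force on the tool from outside, world axes, zero at the start; "ft_torque": the same for the moment, N m; "gripper_width": opening from 0.0 (shut) to 1.0 (fully open).
Only numpy, scipy, OpenCV 4.12 (cv2) and the standard library are available. Lean on these libraries where they do the work, as an engineer would, in place of code of your own. Each camera call takes 0.05 s, during which the arm holds its last target. There are 200 camera calls.

## Working session

There is one attempt and no reset: what is moved stays moved. The work goes in short steps, Python scripts to look and compute and a shell command to move; the robot and the scene stay as the last step left them, time stands still between calls to the robot, and variables do not carry over. Pictures are saved under pics/ and viewed, about 8 in all and at most 12, crops included, and the job is handed in when it is done.

```bash
mkdir -p pics; ls; cat > h.py <<'E'
import numpy as np, cv2
from plant import sensors, cams, job, finder, manip
from scipy.spatial.transform import Rotation as R
def cloud(name):
    im,d=cams.grab_frame(name); c=cams.calibration(name)
    f=192/np.tan(np.radians(c["fov_y"])/2)
    v,u=np.mgrid[0:384,0:512].astype(float)
    K=np.array([[f,0,c["cx"]],[0,f,c["cy"]],[0,0,1]])
    p=cv2.undistortPoints(np.stack([u.ravel(),v.ravel()],1)[:,None],K,np.array([c["k1"],0,0,0.]))[:,0].reshape(384,512,2)
    P=np.dstack([p*d[...,None],d])@c["pose"][:3,:3].T+c["pose"][:3,3]
    P[d==0]=np.nan
    return im,P
def save(im,n): cv2.imwrite(n,im[...,::-1])
def totool(v):
    q=sensors.state()["tool_rot"]; return R.from_quat([q[1],q[2],q[3],q[0]]).inv().apply(v)
E
python3 - <<'E'
from h import *
for n in("top","scene"):
    im,P=cloud(n); save(im,f"pics/{n}0.png"); np.save(f"{n}0.npy",P)
    for t in("case","keeper_knob","bolt_knob","small_case"):
        print(n,t,[(np.round(o["position"],3),round(o["score"],2)) for o in finder.look_for(n,t)[:3]])
s=sensors.state();print(s["time"],s["tool_pos"],s["tool_rot"],manip.tcp_to_grasp)
E
```

```text
pics
top case [(array([ 0.517, -0.199,  0.071]), 0.67), (array([0.545, 0.179, 0.048]), 0.55)]
top keeper_knob [(array([ 0.498, -0.178,  0.083]), 0.78)]
top bolt_knob [(array([ 0.523, -0.25 ,  0.081]), 0.72)]
top small_case [(array([0.546, 0.178, 0.05 ]), 0.92)]
scene case [(array([ 0.55 , -0.219,  0.067]), 0.56)]
scene keeper_knob [(array([ 0.495, -0.186,  0.081]), 0.71)]
scene bolt_knob [(array([ 0.525, -0.26 ,  0.082]), 0.8)]
scene small_case [(array([0.57 , 0.16 , 0.047]), 0.6)]
0.5 [0.16535588 0.60269215 0.23129125] [-8.58747558e-06  1.33497972e-01  9.91049086e-01 -4.30658018e-06] 0.0187
```

View pics/top0.png

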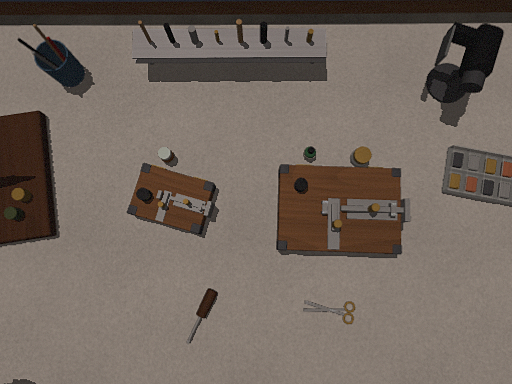

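View pics/scene0.png

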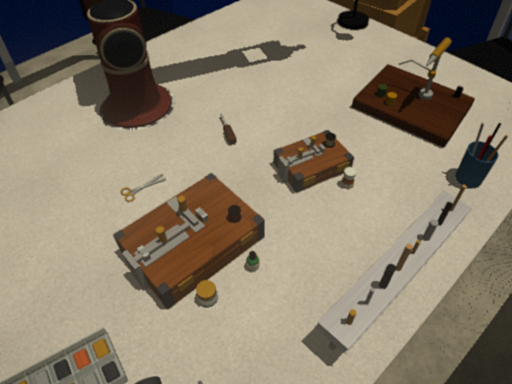

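```bash
python3 - <<'E'
from h import *
P=np.load("top0.npy")
Q=P.reshape(-1,3)
lid=Q[(abs(Q[:,2]-.070)<.006)&(abs(Q[:,0]-.53)<.22)&(Q[:,1]<0)&(Q[:,1]>-.45)]
r=cv2.minAreaRect(lid[:,:2].astype(np.float32)); print(r, np.median(lid[:,2]))
S=np.load("scene0.npy").reshape(-1,3); Q=np.r_[Q,S]
for nm,c in(("keeper",(.495,-.182)),("bolt",(.524,-.255))):
    for nn,A in(("top",P.reshape(-1,3)),("scene",S)):
        k=A[(np.hypot(A[:,0]-c[0],A[:,1]-c[1])<.03)&(A[:,2]>.095)]
        t=k[k[:,2]>k[:,2].max()-.008] if len(k) else k
        print(nm,nn,len(k),len(t),k.min(0),k.max(0),t.mean(0))
print(Q[(Q[:,1]<0)&(Q[:,0]>.3)&(Q[:,0]<.8)&(Q[:,1]>-.45)][:,2].max())
E
```

```text
((0.5265655517578125, -0.19531355798244476), (0.27169063687324524, 0.19171126186847687), 87.87238311767578) 0.06958410284852373
keeper top 67 57 [ 0.48104582 -0.18760127  0.10072946] [ 0.4978369  -0.17061886  0.12452119] [ 0.48905365 -0.1795198   0.12125443]
keeper scene 96 53 [ 0.47892227 -0.18860898  0.0950916 ] [ 0.49848237 -0.1723776   0.12322017] [ 0.49051069 -0.18109663  0.11960384]
bolt top 75 58 [ 0.51452232 -0.26764364  0.09585893] [ 0.53104712 -0.25057429  0.12483216] [ 0.52330464 -0.25883203  0.12116875]
bolt scene 104 61 [ 0.51368493 -0.26923445  0.0952176 ] [ 0.53170833 -0.25249145  0.12304636] [ 0.52388488 -0.26140733  0.11949997]
0.1833455407656146
```

Top view: the large case is at about (340,210), with its keeper knob at (338,224), bolt knob at (375,209), post at (408,209) and spool at (301,185). The small case is at (172,198). The scene view agrees. The case centre is (0.527,-0.195), yaw about -2.1°. The keeper is about 5–6 mm open and the bolt is shut. I'll push the knobs with closed fingers.

```bash
python3 -m pendant '[{"dx":-0.553,"dy":-0.661,"dz":0,"wz":-13.2,"hand":-1},{"dx":-0.553,"dy":-0.661,"dz":0,"wz":-13.2,"hand":-1},{"dx":-0.553,"dy":-0.661,"dz":0,"wz":-13.2,"hand":-1},{"dx":-0.553,"dy":-0.661,"dz":0,"wz":-13.2,"hand":-1},{"dx":-0.553,"dy":-0.661,"dz":0,"wz":-13.2,"hand":-1},{"dx":-0.553,"dy":-0.661,"dz":0,"wz":-13.2,"hand":-1},{"dx":-0.553,"dy":-0.661,"dz":0,"wz":-13.2,"hand":-1},{"dx":-0.553,"dy":-0.661,"dz":0,"wz":-13.2,"hand":-1},{"dx":-0.553,"dy":-0.661,"dz":0,"wz":-13.2,"hand":-1},{"dx":-0.553,"dy":-0.661,"dz":0,"wz":-13.2,"hand":-1},{"dx":-0.553,"dy":-0.661,"dz":0,"wz":-13.2,"hand":-1},{"dx":-0.553,"dy":-0.661,"dz":0,"wz":-13.2,"hand":-1},{"dx":-0.553,"dy":-0.661,"dz":0,"wz":-13.2,"hand":-1},{"dx":-0.553,"dy":-0.661,"dz":0,"wz":-13.2,"hand":-1},{"dx":-0.553,"dy":-0.661,"dz":0,"wz":-13.2,"hand":-1},{"dx":-0.553,"dy":-0.661,"dz":0,"wz":-13.2,"hand":-1},{"dx":-0.553,"dy":-0.661,"dz":0,"wz":-13.2,"hand":-1},{"dx":-0.553,"dy":-0.661,"dz":0,"wz":-13.2,"hand":-1},{"dx":-0.553,"dy":-0.661,"dz":0,"wz":-13.2,"hand":-1},{"dx":-0.553,"dy":-0.661,"dz":0,"wz":-13.2,"hand":-1}]'
```

```text
invalid input
```

```bash
python3 -m pendant '[{"dx":-0.03,"dy":-0.03,"dz":0.0,"wx":0.0,"wy":0.0,"wz":-5.0,"hand":-1.0}]'; python3 -m pendant --help | head -20
```

```text
time: 0.58
tool_pos: [0.1839, 0.5693, 0.2305]
tool_rot: [-0.001, 0.087, 0.996, 0.001]
contact_force: [0.4, -0.8, -0.6]
gripper_width: 0.886invalid input: not JSON, or not a number
```

```bash
python3 -m pendant '[{"dx":-0.466,"dy":-0.674,"dz":0.0,"wx":0.0,"wy":0.0,"wz":-8.2,"hand":-1.0},{"dx":-0.466,"dy":-0.674,"dz":0.0,"wx":0.0,"wy":0.0,"wz":-8.2,"hand":-1.0},{"dx":-0.466,"dy":-0.674,"dz":0.0,"wx":0.0,"wy":0.0,"wz":-8.2,"hand":-1.0},{"dx":-0.466,"dy":-0.674,"dz":0.0,"wx":0.0,"wy":0.0,"wz":-8.2,"hand":-1.0},{"dx":-0.466,"dy":-0.674,"dz":0.0,"wx":0.0,"wy":0.0,"wz":-8.2,"hand":-1.0},{"dx":-0.466,"dy":-0.674,"dz":0.0,"wx":0.0,"wy":0.0,"wz":-8.2,"hand":-1.0},{"dx":-0.466,"dy":-0.674,"dz":0.0,"wx":0.0,"wy":0.0,"wz":-8.2,"hand":-1.0},{"dx":-0.466,"dy":-0.674,"dz":0.0,"wx":0.0,"wy":0.0,"wz":-8.2,"hand":-1.0},{"dx":-0.466,"dy":-0.674,"dz":0.0,"wx":0.0,"wy":0.0,"wz":-8.2,"hand":-1.0},{"dx":-0.466,"dy":-0.674,"dz":0.0,"wx":0.0,"wy":0.0,"wz":-8.2,"hand":-1.0},{"dx":-0.466,"dy":-0.674,"dz":0.0,"wx":0.0,"wy":0.0,"wz":-8.2,"hand":-1.0},{"dx":-0.466,"dy":-0.674,"dz":0.0,"wx":0.0,"wy":0.0,"wz":-8.2,"hand":-1.0},{"dx":-0.466,"dy":-0.674,"dz":0.0,"wx":0.0,"wy":0.0,"wz":-8.2,"hand":-1.0},{"dx":-0.466,"dy":-0.674,"dz":0.0,"wx":0.0,"wy":0.0,"wz":-8.2,"hand":-1.0},{"dx":-0.466,"dy":-0.674,"dz":0.0,"wx":0.0,"wy":0.0,"wz":-8.2,"hand":-1.0},{"dx":-0.466,"dy":-0.674,"dz":0.0,"wx":0.0,"wy":0.0,"wz":-8.2,"hand":-1.0},{"dx":-0.466,"dy":-0.674,"dz":0.0,"wx":0.0,"wy":0.0,"wz":-8.2,"hand":-1.0},{"dx":-0.466,"dy":-0.674,"dz":0.0,"wx":0.0,"wy":0.0,"wz":-8.2,"hand":-1.0},{"dx":-0.466,"dy":-0.674,"dz":0.0,"wx":0.0,"wy":0.0,"wz":-8.2,"hand":-1.0},{"dx":-0.466,"dy":-0.674,"dz":0.0,"wx":0.0,"wy":0.0,"wz":-8.2,"hand":-1.0}]'
```

```text
time: 2.25
tool_pos: [0.5242, -0.1837, 0.2313]
tool_rot: [0.0, 0.02, 1.0, -0.0]
contact_force: [0.4, 0.9, 0.5]
gripper_width: -0.0
```

```bash
python3 -m pendant '[{"dx":0.0,"dy":0.0,"dz":0.04,"wx":0.0,"wy":0.0,"wz":0.0,"hand":-1.0},{"dx":0.0,"dy":0.0,"dz":0.08,"wx":0.0,"wy":0.0,"wz":0.0,"hand":-1.0},{"dx":0.0,"dy":0.0,"dz":0.1,"wx":0.0,"wy":0.0,"wz":0.0,"hand":-1.0},{"dx":0.0,"dy":0.0,"dz":0.115,"wx":0.0,"wy":0.0,"wz":0.0,"hand":-1.0},{"dx":0.0,"dy":0.0,"dz":0.129,"wx":0.0,"wy":0.0,"wz":0.0,"hand":-1.0},{"dx":0.0,"dy":0.0,"dz":0.129,"wx":0.0,"wy":0.0,"wz":0.0,"hand":-1.0},{"dx":0.0,"dy":0.0,"dz":0.129,"wx":0.0,"wy":0.0,"wz":0.0,"hand":-1.0}]'
python3 - <<'E'
from h import *
im,P=cloud("scene"); save(cv2.resize(im[150:320,90:290],None,fx=3,fy=3,interpolation=cv2.INTER_CUBIC),"pics/s1.png")
s=sensors.state();print(s["tool_pos"],s["contact_force"])
E
```

```text
time: 2.83
tool_pos: [0.5229, -0.18, 0.1017]
tool_rot: [-0.001, 0.019, 1.0, 0.0]
contact_force: [0.4, -0.3, 0.1]
gripper_width: 0.001
[ 0.52370981 -0.18036731  0.10296407] [ 0.26191333 -0.07582591  0.9563447 ]
```

View pics/s1.png

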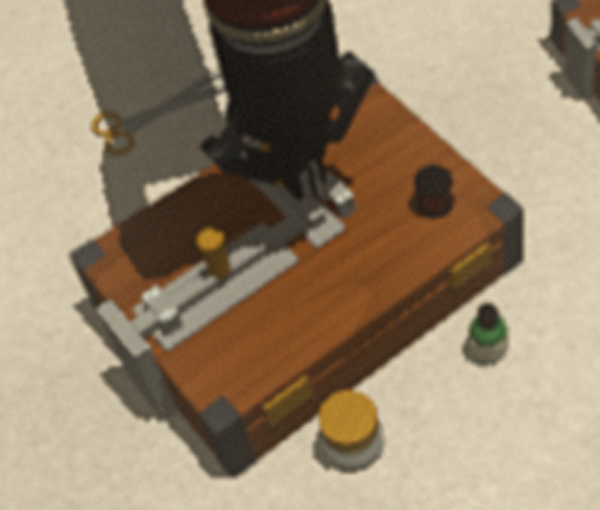

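The fingers are down beside the keeper (about (310,200) in the crop), the bolt knob at (212,250) is clear, and there is no contact. Next I push the keeper along -x (tool +x).

```bash
python3 -m pendant '[{"dx":0.006,"dy":0.0,"dz":0.0,"wx":0.0,"wy":0.0,"wz":0.0,"hand":-1.0},{"dx":0.012,"dy":0.0,"dz":0.0,"wx":0.0,"wy":0.0,"wz":0.0,"hand":-1.0},{"dx":0.016,"dy":0.0,"dz":0.0,"wx":0.0,"wy":0.0,"wz":0.0,"hand":-1.0},{"dx":0.020,"dy":0.0,"dz":0.0,"wx":0.0,"wy":0.0,"wz":0.0,"hand":-1.0},{"dx":0.024,"dy":0.0,"dz":0.0,"wx":0.0,"wy":0.0,"wz":0.0,"hand":-1.0},{"dx":0.028,"dy":0.0,"dz":0.0,"wx":0.0,"wy":0.0,"wz":0.0,"hand":-1.0},{"dx":0.032,"dy":0.0,"dz":0.0,"wx":0.0,"wy":0.0,"wz":0.0,"hand":-1.0},{"dx":0.036,"dy":0.0,"dz":0.0,"wx":0.0,"wy":0.0,"wz":0.0,"hand":-1.0},{"dx":0.040,"dy":0.0,"dz":0.0,"wx":0.0,"wy":0.0,"wz":0.0,"hand":-1.0},{"dx":0.044,"dy":0.0,"dz":0.0,"wx":0.0,"wy":0.0,"wz":0.0,"hand":-1.0},{"dx":0.046,"dy":0.0,"dz":0.0,"wx":0.0,"wy":0.0,"wz":0.0,"hand":-1.0},{"dx":0.046,"dy":0.0,"dz":0.0,"wx":0.0,"wy":0.0,"wz":0.0,"hand":-1.0}]'
python3 - <<'E'
from h import *
im,P=cloud("scene"); save(cv2.resize(im[150:320,90:290],None,fx=3,fy=3,interpolation=cv2.INTER_CUBIC),"pics/s2.png")
im,P=cloud("top"); save(cv2.resize(im[150:270,260:420],None,fx=4,fy=4,interpolation=cv2.INTER_CUBIC),"pics/t2.png")
s=sensors.state();print(s["tool_pos"],s["contact_force"])
for n in("top","scene"):print([(np.round(o["position"],3),round(o["score"],2)) for o in finder.look_for(n,"keeper_knob")[:3]])
E
```

```text
time: 3.88
tool_pos: [0.4767, -0.1784, 0.102]
tool_rot: [-0.0, 0.019, 1.0, 0.0]
contact_force: [1.2, 0.0, 1.3]
gripper_width: -0.003
[ 0.47674468 -0.1782644   0.1017539 ] [1.82031304 0.45584101 0.2921427 ]
[]
[(array([ 0.526, -0.258,  0.086]), 0.17)]
```

View pics/s2.png

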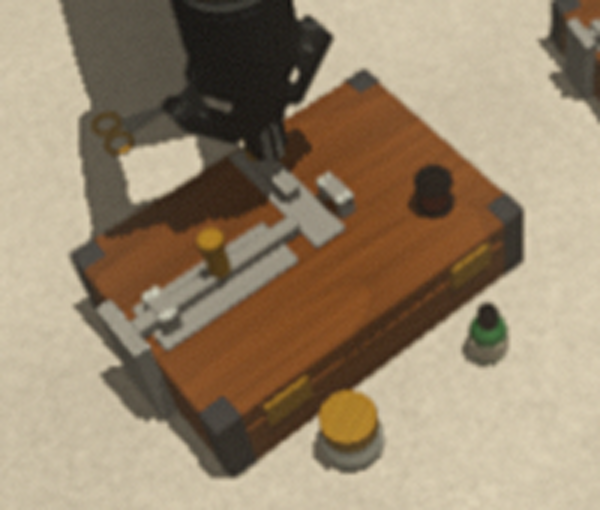

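The keeper bar has moved toward the robot, the bolt is untouched, and the force does not show the stop yet. I'll push a little more.

```bash
for i in 1 2; do python3 -m pendant '[{"dx":0.0015,"dy":0.0,"dz":0.0,"wx":0.0,"wy":0.0,"wz":0.0,"hand":-1.0},{"dx":0.003,"dy":0.0,"dz":0.0,"wx":0.0,"wy":0.0,"wz":0.0,"hand":-1.0},{"dx":0.003,"dy":0.0,"dz":0.0,"wx":0.0,"wy":0.0,"wz":0.0,"hand":-1.0}]'; done
```

```text
time: 4.33
tool_pos: [0.4741, -0.1781, 0.1019]
tool_rot: [-0.0, 0.019, 1.0, 0.0]
contact_force: [1.0, 0.0, -1.0]
gripper_width: -0.0
time: 4.58
tool_pos: [0.4723, -0.1782, 0.1023]
tool_rot: [0.002, 0.019, 1.0, 0.0]
contact_force: [6.1, -0.1, -4.0]
gripper_width: 0.004
```

Resistance rises at about 6 N, which suggests the stop. I'll back off, lift, move over to the -y side of the bolt knob, and check.

```bash
python3 -m pendant '[{"dx":-0.010,"dy":0.0,"dz":0.0,"wx":0.0,"wy":0.0,"wz":0.0,"hand":-1.0},{"dx":-0.010,"dy":0.0,"dz":-0.03,"wx":0.0,"wy":0.0,"wz":0.0,"hand":-1.0},{"dx":-0.010,"dy":0.0,"dz":-0.06,"wx":0.0,"wy":0.0,"wz":0.0,"hand":-1.0},{"dx":-0.03,"dy":-0.035,"dz":-0.06,"wx":0.0,"wy":0.0,"wz":0.0,"hand":-1.0},{"dx":-0.045,"dy":-0.07,"dz":-0.06,"wx":0.0,"wy":0.0,"wz":0.0,"hand":-1.0},{"dx":-0.055,"dy":-0.10,"dz":-0.06,"wx":0.0,"wy":0.0,"wz":0.0,"hand":-1.0},{"dx":-0.055,"dy":-0.116,"dz":-0.06,"wx":0.0,"wy":0.0,"wz":0.0,"hand":-1.0},{"dx":-0.055,"dy":-0.116,"dz":-0.06,"wx":0.0,"wy":0.0,"wz":0.0,"hand":-1.0},{"dx":-0.055,"dy":-0.116,"dz":-0.06,"wx":0.0,"wy":0.0,"wz":0.0,"hand":-1.0}]'
cat > chk.py <<'E'
from h import *
c=np.array([.5266,-.1953]);a=np.radians(-2.13);M=np.array([[np.cos(a),np.sin(a)],[-np.sin(a),np.cos(a)]])
for n in("top","scene"):
    im,P=cloud(n); L=np.dstack([(P[...,:2]-c)@M.T,P[...,2]]).reshape(-1,3)
    k=L[(L[:,2]>.113)&(L[:,2]<.128)&(abs(L[:,0])<.09)&(abs(L[:,1])<.11)]
    for nm,m in(("keeper",(abs(k[:,1]-.014)<.014)&(k[:,0]<-.02)),("bolt",(abs(k[:,0])<.014)&(k[:,1]<0))):
        t=k[m]; print(n,nm,len(t),(t.mean(0)*1000).round(1) if len(t) else "",t.min(0).round(3) if len(t) else "",t.max(0).round(3) if len(t) else "")
    if n=="scene": save(cv2.resize(im[150:320,90:290],None,fx=3,fy=3,interpolation=cv2.INTER_CUBIC),f"pics/c{sensors.state()['time']:.1f}.png")
s=sensors.state();print(s["tool_pos"],M@(s["tool_pos"][:2]-c),s["contact_force"],s["time"])
E
python3 chk.py; ls pics
```

```text
time: 5.33
tool_pos: [0.5215, -0.2963, 0.1617]
tool_rot: [-0.001, 0.019, 1.0, 0.001]
contact_force: [0.7, 1.1, -0.4]
gripper_width: 0.001
top keeper 66 [-73.   14.7 121.2] [-0.081  0.006  0.116] [-0.065  0.024  0.125]
top bolt 63 [ -1.3 -63.4 121.1] [-0.01  -0.072  0.114] [ 0.007 -0.056  0.124]
scene keeper 53 [-71.   12.8 119.8] [-0.08   0.005  0.114] [-0.063  0.022  0.123]
scene bolt 63 [  0.3 -66.3 119.7] [-0.011 -0.075  0.113] [ 0.008 -0.058  0.123]
[ 0.52156663 -0.29506248  0.16175052] [-0.00132203 -0.09988062] [-0.46270489  0.51611405 -0.7052923 ] 5.4333
c5.4.png
s1.png
s2.png
scene0.png
t2.png
top0.png
```

The keeper is at its stop (x ≈ -72 mm in both cameras) and the bolt is still shut (y ≈ -65 mm). Next I descend and push the bolt along +y.

```bash
python3 -m pendant '[{"dx":-0.001,"dy":0.0,"dz":0.03,"wx":0.0,"wy":0.0,"wz":0.0,"hand":-1.0},{"dx":-0.001,"dy":0.0,"dz":0.05,"wx":0.0,"wy":0.0,"wz":0.0,"hand":-1.0},{"dx":-0.001,"dy":0.0,"dz":0.06,"wx":0.0,"wy":0.0,"wz":0.0,"hand":-1.0},{"dx":-0.001,"dy":0.0,"dz":0.06,"wx":0.0,"wy":0.0,"wz":0.0,"hand":-1.0},{"dx":-0.001,"dy":0.006,"dz":0.06,"wx":0.0,"wy":0.0,"wz":0.0,"hand":-1.0},{"dx":-0.001,"dy":0.010,"dz":0.06,"wx":0.0,"wy":0.0,"wz":0.0,"hand":-1.0},{"dx":-0.001,"dy":0.014,"dz":0.06,"wx":0.0,"wy":0.0,"wz":0.0,"hand":-1.0},{"dx":-0.001,"dy":0.018,"dz":0.06,"wx":0.0,"wy":0.0,"wz":0.0,"hand":-1.0},{"dx":-0.001,"dy":0.022,"dz":0.06,"wx":0.0,"wy":0.0,"wz":0.0,"hand":-1.0},{"dx":-0.001,"dy":0.026,"dz":0.06,"wx":0.0,"wy":0.0,"wz":0.0,"hand":-1.0},{"dx":-0.001,"dy":0.030,"dz":0.06,"wx":0.0,"wy":0.0,"wz":0.0,"hand":-1.0},{"dx":-0.001,"dy":0.034,"dz":0.06,"wx":0.0,"wy":0.0,"wz":0.0,"hand":-1.0},{"dx":-0.001,"dy":0.038,"dz":0.06,"wx":0.0,"wy":0.0,"wz":0.0,"hand":-1.0},{"dx":-0.001,"dy":0.042,"dz":0.06,"wx":0.0,"wy":0.0,"wz":0.0,"hand":-1.0},{"dx":-0.001,"dy":0.046,"dz":0.06,"wx":0.0,"wy":0.0,"wz":0.0,"hand":-1.0},{"dx":-0.001,"dy":0.050,"dz":0.06,"wx":0.0,"wy":0.0,"wz":0.0,"hand":-1.0},{"dx":-0.001,"dy":0.050,"dz":0.06,"wx":0.0,"wy":0.0,"wz":0.0,"hand":-1.0}]'
python3 -m pendant '[{"dx":0.0,"dy":0.002,"dz":0.0,"wx":0.0,"wy":0.0,"wz":0.0,"hand":-1.0},{"dx":0.0,"dy":0.003,"dz":0.0,"wx":0.0,"wy":0.0,"wz":0.0,"hand":-1.0},{"dx":0.0,"dy":0.003,"dz":0.0,"wx":0.0,"wy":0.0,"wz":0.0,"hand":-1.0}]'
python3 chk.py
```

```text
time: 6.85
tool_pos: [0.5248, -0.2453, 0.102]
tool_rot: [-0.0, 0.018, 1.0, 0.0]
contact_force: [0.5, -0.5, 0.1]
gripper_width: -0.001
time: 7.1
tool_pos: [0.5248, -0.243, 0.102]
tool_rot: [-0.0, 0.019, 1.0, 0.0]
contact_force: [1.1, -1.2, 0.5]
gripper_width: -0.001
top keeper 42 [-71.9  17.3 120.5] [-0.081  0.011  0.115] [-0.065  0.023  0.125]
top bolt 0   
scene keeper 0   
scene bolt 113 [  5.5 -41.3 120.2] [-0.008 -0.063  0.113] [ 0.013 -0.018  0.128]
[ 0.52481923 -0.24303962  0.10198899] [-5.20255970e-06 -4.77728179e-02] [ 0.2301999  -0.91853362  0.69532917] 7.2
```

```bash
for i in 1 2; do python3 -m pendant '[{"dx":0.0,"dy":0.0015,"dz":0.0,"wx":0.0,"wy":0.0,"wz":0.0,"hand":-1.0},{"dx":0.0,"dy":0.003,"dz":0.0,"wx":0.0,"wy":0.0,"wz":0.0,"hand":-1.0},{"dx":0.0,"dy":0.003,"dz":0.0,"wx":0.0,"wy":0.0,"wz":0.0,"hand":-1.0}]'; done
```

```text
time: 7.45
tool_pos: [0.5249, -0.2401, 0.1021]
tool_rot: [-0.0, 0.019, 1.0, 0.0]
contact_force: [-0.8, -0.9, -1.0]
gripper_width: -0.001
time: 7.7
tool_pos: [0.5251, -0.237, 0.1021]
tool_rot: [-0.0, 0.019, 1.0, 0.0]
contact_force: [0.2, -1.4, -1.3]
gripper_width: 0.005
```

```bash
python3 -m pendant '[{"dx":0.0,"dy":0.0015,"dz":0.0,"wx":0.0,"wy":0.0,"wz":0.0,"hand":-1.0},{"dx":0.0,"dy":0.003,"dz":0.0,"wx":0.0,"wy":0.0,"wz":0.0,"hand":-1.0},{"dx":0.0,"dy":0.003,"dz":0.0,"wx":0.0,"wy":0.0,"wz":0.0,"hand":-1.0}]'; python3 chk.py
```

```text
time: 7.95
tool_pos: [0.5251, -0.2366, 0.1023]
tool_rot: [-0.0, 0.019, 1.0, -0.003]
contact_force: [0.3, -11.1, -3.6]
gripper_width: 0.002
top keeper 8 [-70.2  21.2 118.4] [-0.075  0.018  0.114] [-0.067  0.023  0.122]
top bolt 0   
scene keeper 0   
scene bolt 113 [  5.9 -35.9 120.3] [-0.007 -0.057  0.114] [ 0.013 -0.012  0.128]
[ 0.52512585 -0.23657621  0.10229039] [ 6.09799069e-05 -4.13024772e-02] [-0.67337696 -9.62373049 -4.25091099] 8.05
```

The bolt is at its stop (11 N). I'll back off, lift well clear, and check.

```bash
python3 -m pendant '[{"dx":0.0,"dy":-0.008,"dz":0.0,"wx":0.0,"wy":0.0,"wz":0.0,"hand":-1.0},{"dx":0.0,"dy":-0.015,"dz":0.0,"wx":0.0,"wy":0.0,"wz":0.0,"hand":-1.0},{"dx":0.0,"dy":-0.015,"dz":-0.03,"wx":0.0,"wy":0.0,"wz":0.0,"hand":-1.0},{"dx":0.0,"dy":-0.03,"dz":-0.06,"wx":0.0,"wy":0.0,"wz":0.0,"hand":-1.0},{"dx":0.0,"dy":-0.06,"dz":-0.09,"wx":0.0,"wy":0.0,"wz":0.0,"hand":-1.0},{"dx":0.0,"dy":-0.09,"dz":-0.12,"wx":0.0,"wy":0.0,"wz":0.0,"hand":-1.0},{"dx":0.0,"dy":-0.09,"dz":-0.12,"wx":0.0,"wy":0.0,"wz":0.0,"hand":-1.0},{"dx":0.0,"dy":-0.09,"dz":-0.12,"wx":0.0,"wy":0.0,"wz":0.0,"hand":-1.0}]'; python3 chk.py; cp $(ls -t pics/c*.png|head -1) pics/last.png
```

```text
time: 8.72
tool_pos: [0.523, -0.3264, 0.2255]
tool_rot: [0.002, 0.02, 1.0, -0.001]
contact_force: [-0.1, 0.1, -0.3]
gripper_width: 0.001
top keeper 66 [-73.   14.6 121. ] [-0.081  0.006  0.114] [-0.065  0.023  0.125]
top bolt 60 [ -1.5 -19.  121.1] [-0.01  -0.029  0.116] [ 0.007 -0.011  0.125]
scene keeper 53 [-71.   12.4 119.9] [-0.082  0.005  0.113] [-0.064  0.022  0.124]
scene bolt 58 [  0.9 -21.2 119.7] [-0.008 -0.03   0.114] [ 0.007 -0.012  0.124]
[ 0.52162832 -0.32356895  0.22113885] [-0.00020088 -0.1283651 ] [ 0.16585278  0.76028977 -0.68907192] 8.8167
```

View pics/last.png

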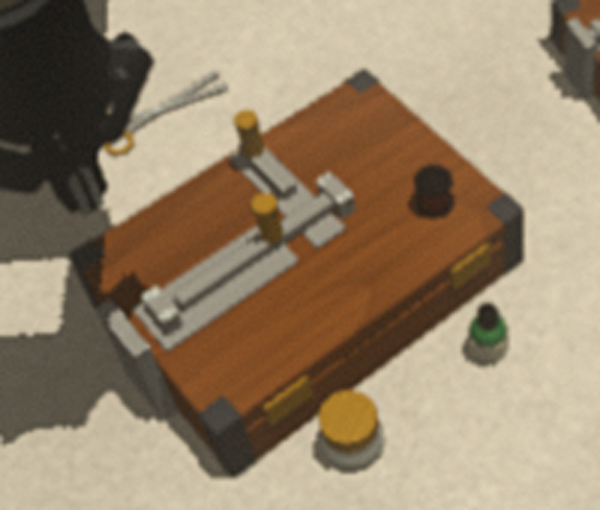

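The keeper knob (247,130) is out at the near edge. The bolt knob (265,215) is drawn back, with its nose out of the post, and the gripper is clear.

```bash
python3 -c "from plant import job;print(job.job_done())"
```

```text
the job is handed in; nothing more can be done
None
```

The larger case is unlatched and the job is handed in, at about 9 s of the 38 s allowed. With the fingers closed, I pushed the keeper bar to its stop while the bolt stayed shut. I then pushed the bolt back to its stop and lifted the gripper clear.

- **Keeper:** the last check put its knob at x -73 mm (top camera) and -71 mm (scene camera); the stop is at -72 mm.
- **Bolt:** it read y -63 mm (top) and -66 mm (scene), still shut, after the keeper was clear. At the end it read -19 mm and -21 mm; the stop is at -20 mm.
- **Forces:** the highest reading at the end of a move was about 11 N, when the bolt met its stop. With the gripper lifted clear, the readings were below 1 N, within sensor noise. The arm passed over the smaller case with the fingertips at about 230 mm, well above its 84 mm knobs, and did not go near it again.
- **What failed or disagreed:** my first move command was refused for missing fields and moved nothing. The finder missed the keeper knob while the gripper hid it, so I measured both knobs from depth instead. The two cameras differed by about 2 mm.

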